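# Click the large aperture into an inspection lamp's gate

### The arm

A 6-joint arm with a two-finger parallel gripper is mounted at the origin on the work surface. World frame = base frame: x ahead of the robot, y to its left, z up, the work surface at z = 0. Lengths are in mm, angles in rad, forces in N, time in s.
With the tool pointing down it reaches from about 350 to 875 mm from the base axis. Payload 15.5 kg.
Tool frame: the origin (TCP) lies between the finger pads; the fingertips stand 19 mm ahead of it and the grasp point (between the pads) is the TCP; z points along the fingers, y is the line along which they close (so a half turn about z gives the same grasp; the last joint's range is limited). The gripper opens to 85 mm and grips with 20 to 120 N. Pads are 22 mm wide; open, the fingers measure 114 mm over their backs; the gripper's body (76 mm by 85 mm) begins 54 mm behind the grasp point. The pads swing forward as they close: fully open they stand 13 mm farther back than shut.
Start: joints at [1.018, 0.494, 1.345, -0, 1.302, -0.096], TCP at [275.67, 560.921, 250.277] pointing down, gripper open.
Joint ranges: [-2.91, 2.91], [-0.82, 2.16], [0.22, 2.67], [-1.22, 4.37], [0.12, 2.79], [-3.08, 3.08]. Speed limits (rad/s): [1.89, 1.89, 2.57, 3.01, 3.01, 3.01].

### API

Orientations are given as a unit quaternion [w, x, y, z].
In Python, from workcell import status, viewer, workorder gives the robot as it stands.
- The arm moves only by the tool step_arm, never from a script. Its argument "moves" is one flat list of numbers, 7 for each row, row after row: the shift along the tool's x, y, z in cm, then the turn, a rotation vector about the tool's x, y, z in degrees, then the closure, from 0 (fully open) to 1 (shut). A call has 1 to 5 rows; each row is the pose to reach, as a shift and turn from the pose commanded when the call began, along the tool's axes at that moment; what a row does not reach only later rows make up. A row lasts 1/8 s, in which the tool goes at most 62.5 mm and 10.7 degrees, less where a joint would pass 70% of its speed; a pose out of reach is approached as far as the arm can. A call with a gripper value outside its range is refused whole. The fingers move at their own pace and stop on an object; the grip force is fixed at half the most. Time passes only in rows, so rows that repeat a pose let the fingers close. It gives the time, the measured TCP pose, the force, the opening and the grip force at its end, in the units of the state.
- status.read_state(): the state, without advancing time (a new reading comes with each control period).
- viewer.capture(name): name is "scene" or "top" or "wrist"; returns a dict with "color" (400x640x3 uint8, red, green, blue), "K" (3x3 intrinsics, pixels), "D" ([k1, k2, p1, p2, k3] as OpenCV has them; the pictures are not rectified), "rvec" (rotation vector, rad) and "tvec" (3), from world to camera coordinates, as OpenCV has them. Camera axes: x right, y down, z forward; pixel columns grow to the right and rows downward; lengths in mm; the calibration is good to about 2 mm. A picture is of the moment at which its call begins. There is no depth.
- workorder.sign_off(): hands the job in; it is judged then, once.
The state is a dict: "time_s": time; "qpos": joint angles; "qd": joint speeds; "tau": joint torques, N m; "position": TCP position; "orientation": TCP orientation; "force": force on the tool from outside, world axes, zero at the start; "moment": the same for the moment, N m; "finger_gap": finger opening in mm; "grasp_force": force on a finger pad.
Only numpy, scipy, OpenCV 4.12 (cv2) and the standard library are available. Lean on these libraries where they do the work, as an engineer would, in place of code of your own. Each camera call takes 0.05 s, during which the arm holds its last target. There are 200 camera calls.

### The job

Get the inspection lamp ready for looking at a sample: with a fingertip, flick the toothed edge of the filter wheel clockwise (seen from above) through its clicks until its one large aperture sits under the eyepiece ring, and stop exactly there without running past it. Pick nothing up, and leave everything else on the table where it is.

Things in the scene. Friction and masses are not known exactly. Their poses are not given: they have to be found in the camera images.
- lamp: inspection lamp fixed to the table: grey box, x -40 to 115 mm, y -60 to 60 mm, top 55 mm up, with a flat toothed filter wheel above it. Origin: on the table below the axle; x points from axle to eyepiece, z up. Eyepiece post (20 x 30 mm in plan, 117 mm high above the table) at x = 92 mm; its ring, 44 mm across, is centred at x = 33 mm, 98 to 110 mm above the table
- filter_wheel (a joint): wheel angle (rad), growing clockwise seen from above; 0: large aperture exactly in the gate. Stops every 0.785 rad (8 per turn, 0 is one); rests 2 to 5 clicks short of 0 (negative) at the start. A sprung pawl blocks anticlockwise. Let go under 0.45 rad past a stop it springs back; pushed 0.7 rad it drops into the next; between, it may hang. Rests within 0.05 rad of a stop. Takes up to 10 N at the teeth
- wheel_axis (a point): axle of the wheel, at its top face, 79 mm above the table. The aluminium wheel is 14 mm thick, its disc 92 mm across, with 8 straight radial teeth 7 mm wide reaching to 64 mm from the axle. At every stop the teeth stand at 22.5, 67.5, 112.5 ... degrees about the axle from the lamp's x axis: a gap faces straight away from the eyepiece
- gate (a point): the fixed point on the level of the wheel's top face right under the centre of the eyepiece ring, 33 mm from the axle along the lamp's x axis
- large_aperture (a point): centre of the wheel's one large round aperture (26 mm across with its rim), on the top face 33 mm from the axle; the seven others, every 45 degrees on the same circle, are 13 mm across
- jar: a closed white plastic jar, 76 mm across, 105 mm tall; origin under its centre
- tape_roll: a roll of masking tape lying flat, 90 mm across, 45 mm tall; origin under its centre
- cup: a clear plastic cup, 72 mm across, 95 mm tall; origin under its centre
- sponge_block: a yellow sponge, 90 x 60 x 30 mm; origin under its centre
- sanding_block: a small cork block, 50 x 35 x 28 mm; origin under its centre
- brush: a flat paint brush lying on the table
- spatula: a spatula lying on the table
Things that resemble listed ones, but are neither listed nor needed, are in the scene too. Leave any purple or red look-alike of the lamp alone.

How it is judged:
By the outcome, as a careful person would: the job done as asked, in the order asked, and still so for the second after the job is handed in, with the robot touching nothing.
It also fails if it takes over 72 s, if anything falls off the work surface, if the arm or the gripper's body presses on something with over 40 N, if the wrist force passes 120 N, or if a joint passes its speed limit or range.

## Working session

There is one attempt and no reset: what is moved stays moved. The work goes in short steps, Python scripts to look and compute and a tool call to move; the robot and the scene stay as the last step left them, time stands still between calls to the robot, and variables do not carry over. Pictures are saved under pics/ and viewed, at most 10 in all, crops included, and the job is handed in when it is done.

Besides the shell and the picture viewer there is one more tool, called after ">>>" as name(argument=value, ...), one argument or row to a line, values as JSON. step_arm: Moves the arm, as the interface text tells. Its arguments: {"type":"object","properties":{"moves":{"type":"array","items":{"type":"number"}}},"required":["moves"]}

```bash
mkdir -p pics
python3 - <<'E'
from workcell import status, viewer
import cv2,numpy as np
for n in("top","scene"):
    c=viewer.capture(n); cv2.imwrite(f"pics/{n}0.png",c["color"][:,:,::-1])
    R=cv2.Rodrigues(c["rvec"])[0]; print(n,c["K"].round(1).tolist(),np.round(c["D"],3),(-R.T@c["tvec"].ravel()).round())
print(status.read_state())
E
```

```text
top [[469.4, 0.0, 324.7], [0.0, 469.4, 190.0], [0.0, 0.0, 1.0]] [-0.053  0.     0.     0.     0.   ] [ 260.  -23. 1511.]
scene [[477.0, 0.0, 316.5], [0.0, 477.0, 199.2], [0.0, 0.0, 1.0]] [0.03 0.   0.   0.   0.  ] [ 769.  593. 1168.]
{'time_s': 0.1, 'qpos': array([ 1.01849860e+00,  4.94121713e-01,  1.34605694e+00,  3.24025024e-05,
        1.30247664e+00, -9.55184911e-02]), 'qd': array([ 0.00019529, -0.00303257, -0.00219378, -0.00021419,  0.00116726,
        0.00040662]), 'tau': array([ 1.59736286e-03, -8.83594751e+01, -3.84553528e+01, -1.87080300e-04,
        5.19728332e-03, -7.31245677e-05]), 'position': array([275.5088027 , 560.67731718, 249.76359103]), 'orientation': array([-1.83912171e-04,  2.26413411e-01,  9.74031152e-01, -4.98719151e-04]), 'force': array([ 0.01045791,  0.36268094, -0.25295664]), 'moment': array([ 0.00217349,  0.00597464, -0.03837498]), 'grasp_force': 0.0, 'finger_gap': 85.09535142958198}
```

View pics/top0.png

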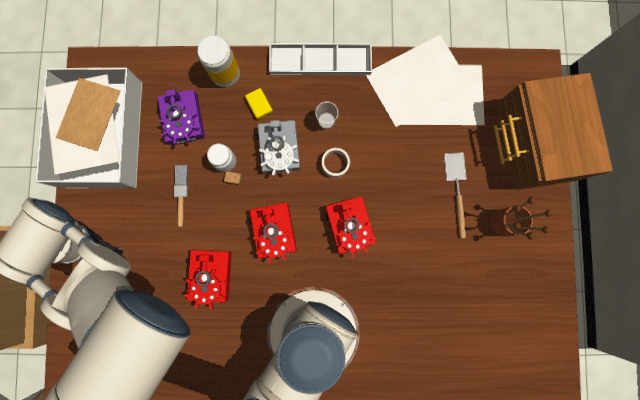

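View pics/scene0.png

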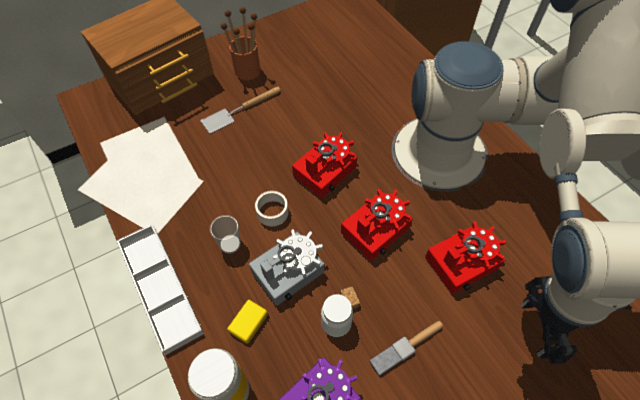

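Candidates in the top view are the grey lamp (278,148), the purple one (180,115), and the red ones (272,232), (349,226) and (207,277). The description says grey, so I choose (278,148). The jar at (221,157), tape roll at (335,162), cork block at (232,178) and cup stand near it. Next is a close crop to check.

Run:
```python
import cv2,numpy as np
a=cv2.imread("pics/top0.png")[112:187,240:315]; b=cv2.imread("pics/scene0.png")[220:310,245:335]
f=lambda i:cv2.resize(i,(400,400),interpolation=cv2.INTER_CUBIC)
cv2.imwrite("pics/c1.png",np.hstack([f(a),f(b)]))
```

```text
(no output)
```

View pics/c1.png

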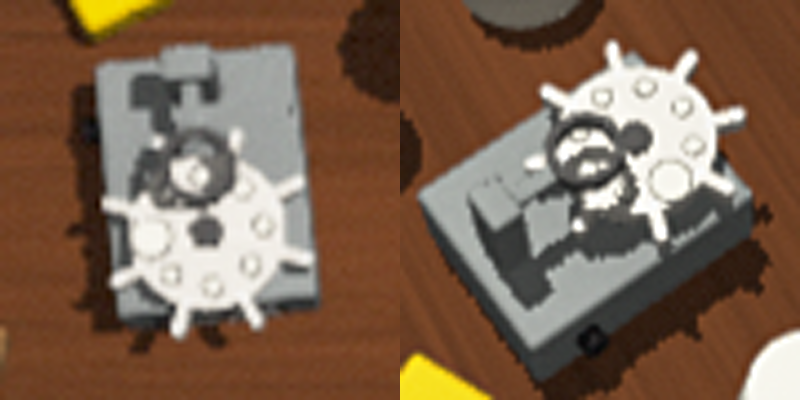

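The crop confirms the grey lamp. The axle is at crop (206,230) and the large aperture at (150,238), to its left, a quarter turn anticlockwise of the ring. So it sits 2 clicks short of 0.

```bash
cat > h.py <<'E'
import cv2,numpy as np
def ray(c,px,z):
    u=cv2.undistortPoints(np.float64([[px]]),c["K"],np.float64(c["D"])).ravel()
    R=cv2.Rodrigues(np.float64(c["rvec"]))[0]; o=-R.T@np.ravel(c["tvec"]); d=R.T@np.r_[u,1]
    return (o+d*(z-o[2])/d[2])
def proj(c,P):
    return cv2.projectPoints(np.float64(P).reshape(-1,1,3),np.float64(c["rvec"]),np.float64(c["tvec"]),c["K"],np.float64(c["D"]))[0].reshape(-1,2)
def lamp(p,L):  # p=x,y,yaw
    c,s=np.cos(p[2]),np.sin(p[2]); L=np.float64(L)
    return np.c_[p[0]+c*L[:,0]-s*L[:,1],p[1]+s*L[:,0]+c*L[:,1],L[:,2]]
def teeth(): return [[64*np.cos(a),64*np.sin(a),79] for a in np.radians(22.5+45*np.arange(8))]
E
python3 - <<'E'
from h import *; from workcell import viewer; from scipy.optimize import least_squares
t=viewer.capture("top"); s=viewer.capture("scene")
T=lambda x,y:(240+(x+.5)*75/400-.5,112+(y+.5)*75/400-.5)
S=lambda x,y:(245+(x-400+.5)*90/400-.5,220+(y+.5)*90/400-.5)
ob=[(t,T(97,62),(115,60,55)),(t,T(294,47),(115,-60,55)),(t,T(319,303),(-40,-60,55)),(t,T(206,230),(0,0,79)),
 (t,T(180,333),tuple(teeth()[3])),(t,T(260,325),tuple(teeth()[4])),(t,T(105,202),tuple(teeth()[1])),(t,T(310,260),tuple(teeth()[5])),
 (s,S(420,192),(115,-60,55)),(s,S(542,352),(115,60,55)),(s,S(635,138),(0,0,79)),(s,S(750,190),(-40,60,55))]
f=lambda p:np.concatenate([proj(c,lamp(p,[L])).ravel()-px for c,px,L in ob])
r=least_squares(f,[450,100,0],loss='soft_l1',x_scale=[100,100,1]); print(r.x,np.round(r.fun.reshape(-1,2) if r.fun.size==24 else r.fun,1))
for n,px,z in(("jar",(221,150),105),("cork",(232,176),28),("tape",(335,161),45)):print(n,ray(t,px,z).round())
E
```

```text
[5.52542189e+02 1.08597106e+02 1.15298761e-01] [[-0.7  0.6]
 [-0.2 -0.7]
 [ 0.3 -1.2]
 [ 0.6  0.7]
 [-0.5  0.9]
 [ 0.2  0.7]
 [-0.2  0.3]
 [ 0.8  0.6]
 [-1.8 -0. ]
 [-2.6  0.1]
 [-0.1  0.1]
 [ 1.1  0.9]]
jar [564. 283. 105.]
cork [495. 262.  28.]
tape [542. -67.  45.]
```

>>> step_arm(
  moves=[-22,-17.5,0,0,0,6,1,-22,-17.5,0,0,0,6,1,-22,-17.5,0,0,0,6,1,-22,-17.5,0,0,0,6,1,-22,-17.5,0,0,0,6,1],
)

```text
time_s: 0.82
position: [396.7, 304.3, 250.3]
orientation: [0.0, 0.278, 0.961, -0.0]
force: [0.8, 0.6, 0.6]
finger_gap: 0.1
grasp_force: 0.0
```

```bash
cat >> h.py <<'E'
A=np.array([552.5,108.6]); YAW=.1153
def to(r,ang,z,off=0):
    "shift (cm, tool axes) and turn (deg) so that tool -y points outward at lamp angle ang, radius r"
    from workcell import status
    from scipy.spatial.transform import Rotation as Q
    s=status.read_state(); q=s["orientation"]; R=Q.from_quat([*q[1:],q[0]])
    a=np.radians(ang)+YAW; P=np.r_[A+r*np.array([np.cos(a),np.sin(a)]),z]
    y=-np.array([np.cos(a+np.radians(off)),np.sin(a+np.radians(off)),0]); zz=np.array([0,0,-1.]); G=Q.from_matrix(np.c_[np.cross(y,zz),y,zz])
    d=s["position"][:2]-A
    print("t",round(s["time_s"],2),"pos",s["position"].round(1),"r,ang",np.hypot(*d).round(1),np.degrees(np.arctan2(d[1],d[0])-YAW).round(1)%360,"F",s["force"].round(1),"gap",round(s["finger_gap"],1),"q",s["qpos"].round(2))
    print("shift cm",(R.inv().apply(P-s["position"])/10).round(2),"turn",(R.inv()*G).as_rotvec(degrees=True).round(1))
E
python3 -c "
from h import *
to(64,225,200)"
```

```text
t 0.82 pos [396.7 304.3 250.3] r,ang 250.1 121.9 F [0.8 0.6 0.6] gap 0.1 q [ 0.54  0.32  1.65 -0.    1.18 -0.47]
shift cm [-22.94 -14.59   5.04] turn [-0.   0.   6.1]
```

>>> step_arm(
  moves=[-22.9,-14.6,0,0,0,6,1,-22.9,-14.6,0,0,0,6,1,-22.9,-14.6,0,0,0,6,1,-22.9,-14.6,5,0,0,6,1,-22.9,-14.6,8,0,0,6,1],
)

```text
time_s: 1.45
position: [514.0, 58.9, 170.3]
orientation: [0.002, 0.328, 0.945, 0.001]
force: [0.4, 0.3, -0.3]
finger_gap: 0.1
grasp_force: 0.0
```

Run:
```python
from h import *; from workcell import viewer
to(64,225,81)
for n in("wrist","top"):
    c=viewer.capture(n); im=c["color"][:,:,::-1].copy()
    P=lamp([*A,YAW],[[33,0,79],[0,0,79],[0,33,79]]+teeth()+[[115,60,55],[115,-60,55],[-40,-60,55],[-40,60,55]])
    if n=="wrist":
        for x,y in proj(c,P): cv2.circle(im,(int(x),int(y)),3,(0,0,255),1)
    else: im=cv2.resize(im[110:190,230:358],(640,400),interpolation=cv2.INTER_CUBIC)
    cv2.imwrite(f"pics/{n}1.png",im)
```

```text
t 1.45 pos [514.   58.9 170.3] r,ang 62.9 225.6 F [ 0.4  0.3 -0.3] gap 0.1 q [-0.    0.44  1.71 -0.    0.99 -0.9 ]
shift cm [ 0.1  -0.13  8.93] turn [0.1 0.2 0.1]
```

View pics/wrist1.png

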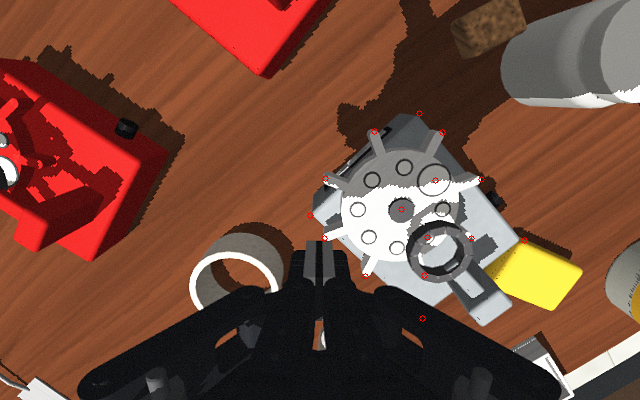

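In the wrist view the projected axle (400,210), tooth tips and large aperture (435,180) fall on the real ones, so the pose is good. The fingertip (320,245) stands above the 225° gap. I'll lower it.

>>> step_arm(
  moves=[0.1,-0.1,4.5,0,0,0,1,0.1,-0.1,7,0,0,0,1,0.1,-0.1,8.9,0,0,0,1,0.1,-0.1,8.9,0,0,0,1],
)

```text
time_s: 2.05
position: [510.0, 61.7, 80.9]
orientation: [-0.001, 0.327, 0.945, -0.0]
force: [-0.9, 0.0, 0.4]
finger_gap: -0.2
grasp_force: 0.0
```

```bash
python3 -c "
from h import *
for a in (217,208,199,190,182,174): to(64,a,81)"|grep -v ^t' '.*zzz
```

```text
t 2.05 pos [510.   61.7  80.9] r,ang 63.3 221.3 F [-0.9  0.   0.4] gap -0.2 q [ 0.    0.58  1.79  0.    0.77 -0.9 ]
shift cm [ 0.48 -0.02 -0.01] turn [-0.1 -0.1  8.2]
t 2.05 pos [510.   61.7  80.9] r,ang 63.3 221.3 F [-0.9  0.   0.4] gap -0.2 q [ 0.    0.58  1.79  0.    0.77 -0.9 ]
shift cm [ 1.46  0.2  -0.01] turn [-0.1 -0.1 17.2]
t 2.05 pos [510.   61.7  80.9] r,ang 63.3 221.3 F [-0.9  0.   0.4] gap -0.2 q [ 0.    0.58  1.79  0.    0.77 -0.9 ]
shift cm [ 2.39  0.57 -0.  ] turn [-0.1 -0.1 26.2]
t 2.05 pos [510.   61.7  80.9] r,ang 63.3 221.3 F [-0.9  0.   0.4] gap -0.2 q [ 0.    0.58  1.79  0.    0.77 -0.9 ]
shift cm [ 3.25  1.09 -0.  ] turn [-0.1 -0.1 35.2]
t 2.05 pos [510.   61.7  80.9] r,ang 63.3 221.3 F [-0.9  0.   0.4] gap -0.2 q [ 0.    0.58  1.79  0.    0.77 -0.9 ]
shift cm [ 3.95  1.65 -0.  ] turn [-0.1 -0.1 43.2]
t 2.05 pos [510.   61.7  80.9] r,ang 63.3 221.3 F [-0.9  0.   0.4] gap -0.2 q [ 0.    0.58  1.79  0.    0.77 -0.9 ]
shift cm [ 4.55  2.31 -0.  ] turn [-0.1 -0.1 51.2]
```

>>> step_arm(
  moves=[0.5,0,0,0,0,8,1,1.5,0.2,0,0,0,17,1,2.4,0.6,0,0,0,26,1,3.25,1.1,0,0,0,35,1,3.95,1.65,0,0,0,43,1],
)

```text
time_s: 2.68
position: [490.3, 98.8, 82.6]
orientation: [0.001, 0.652, 0.758, 0.0]
force: [1.7, -4.9, -2.5]
finger_gap: 0.3
grasp_force: 2.5
```

Run:
```python
from h import *; from workcell import viewer
for a in (177,174):to(64,a,81)
c=viewer.capture("wrist"); im=c["color"][:,:,::-1].copy()
for x,y in proj(c,lamp([*A,YAW],[[33,0,79],[0,0,79]]+teeth())): cv2.circle(im,(int(x),int(y)),3,(0,0,255),1)
cv2.imwrite("pics/w2.png",im)
```

```text
t 2.67 pos [490.3  98.8  82.6] r,ang 63.0 182.4 F [ 1.7 -4.9 -2.5] gap 0.3 q [ 0.08  0.57  1.82 -0.    0.75 -0.07]
shift cm [ 0.6  -0.07  0.16] turn [0.1 0.  5. ]
t 2.67 pos [490.3  98.8  82.6] r,ang 63.0 182.4 F [ 1.7 -4.9 -2.5] gap 0.3 q [ 0.08  0.57  1.82 -0.    0.75 -0.07]
shift cm [ 0.93 -0.04  0.16] turn [0.1 0.  8. ]
```

View pics/w2.png

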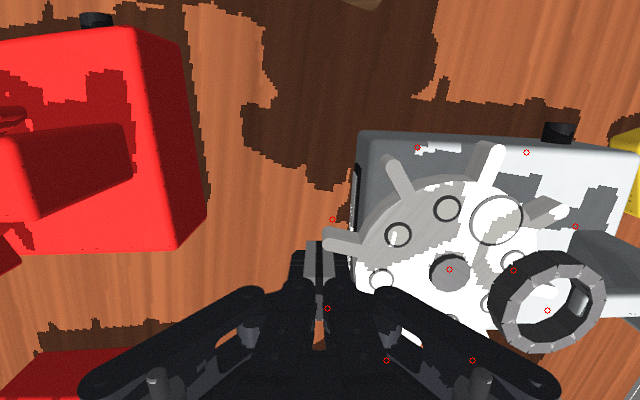

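The pushed tooth tip is at (330,238) and its next stop mark at (332,219), so the first click is about 8° short. The predicted contact angle is confirmed.

>>> step_arm(
  moves=[0.35,-0.05,0,0,0,3,1,0.7,-0.05,0,0,0,6,1,0.7,-0.05,0,0,0,6,1],
)

```text
time_s: 3.1
position: [488.6, 105.7, 82.3]
orientation: [0.0, 0.689, 0.725, 0.001]
force: [0.5, 0.4, -0.5]
finger_gap: 0.1
grasp_force: 0.0
```

```bash
python3 -c "
from h import *
for a in (168,160,152,144,137,132): to(64,a,81)"|awk 'NR==1||/shift/'
```

```text
t 3.1 pos [488.6 105.7  82.3] r,ang 63.9 176.0 F [ 0.5  0.4 -0.5] gap 0.1 q [0.09 0.57 1.83 0.   0.75 0.04]
shift cm [0.89 0.06 0.13] turn [ 0.1 -0.   8.4]
shift cm [1.76 0.25 0.13] turn [ 0.1 -0.  16.4]
shift cm [2.6  0.56 0.13] turn [ 0.1 -0.  24.4]
shift cm [3.38 0.99 0.13] turn [ 0.1 -0.  32.4]
shift cm [4.02 1.45 0.13] turn [ 0.1 -0.  39.4]
shift cm [4.43 1.82 0.13] turn [ 0.1 -0.  44.4]
```

The force is zero, so it dropped into the next stop. Now the second click, same way.

>>> step_arm(
  moves=[0.9,0.05,0,0,0,8,1,1.75,0.25,0,0,0,16,1,2.6,0.55,0,0,0,24,1,3.4,1,0,0,0,32,1,4,1.45,0,0,0,39,1],
)

```text
time_s: 3.72
position: [500.4, 145.9, 81.9]
orientation: [0.0, 0.892, 0.452, -0.0]
force: [-3.1, -4.6, 3.6]
finger_gap: -0.1
grasp_force: 2.7
```

```bash
python3 -c "
from h import *
to(64,131,81)"
```

```text
t 3.73 pos [500.4 145.9  81.9] r,ang 64.1 137.8 F [-3.1 -4.6  3.6] gap -0.1 q [ 0.17  0.59  1.77 -0.    0.78  0.8 ]
shift cm [0.76 0.05 0.09] turn [-0.   0.1  6.2]
```

>>> step_arm(
  moves=[0.35,0,0,0,0,3,1,0.7,0,0,0,0,6,1,0.7,0,0,0,0,6,1],
)

```text
time_s: 4.1
position: [505.2, 151.8, 81.8]
orientation: [0.0, 0.914, 0.406, 0.0]
force: [0.0, -0.0, 0.9]
finger_gap: -0.1
grasp_force: 0.0
```

```bash
python3 -c "
from h import *
to(67,135,81)
to(67,135,200)"
```

```text
t 4.1 pos [505.2 151.8  81.8] r,ang 64.1 131.0 F [ 0.  -0.   0.9] gap -0.1 q [0.18 0.59 1.76 0.   0.79 0.91]
shift cm [-0.46 -0.28  0.08] turn [ 0.  -0.  -3.6]
t 4.1 pos [505.2 151.8  81.8] r,ang 64.1 131.0 F [ 0.  -0.   0.9] gap -0.1 q [0.18 0.59 1.76 0.   0.79 0.91]
shift cm [ -0.46  -0.27 -11.82] turn [ 0.  -0.  -3.6]
```

>>> step_arm(
  moves=[-0.4,-0.3,0,0,0,0,1,-0.4,-0.3,-4,0,0,0,1,-0.4,-0.3,-9,0,0,0,1,-0.4,-0.3,-13,0,0,0,1,-0.4,-0.3,-13,0,0,0,1],
)

```text
time_s: 4.72
position: [501.0, 150.9, 214.1]
orientation: [0.001, 0.914, 0.406, 0.003]
force: [0.5, 0.3, -0.3]
finger_gap: -0.0
grasp_force: 0.0
```

Run:
```python
from h import *; from workcell import viewer
to(64,131,200)
c=viewer.capture("wrist"); im=c["color"][:,:,::-1].copy()
for x,y in proj(c,lamp([*A,YAW],[[33,0,79],[0,0,79]]+teeth())): cv2.circle(im,(int(x),int(y)),3,(0,0,255),1)
b=viewer.capture("scene")["color"][220:310,245:335,::-1]
cv2.imwrite("pics/w3.png",np.hstack([im[:,240:],cv2.resize(b,(400,400),interpolation=cv2.INTER_CUBIC)]))
```

```text
t 4.72 pos [501.  150.9 214.1] r,ang 66.6 134.0 F [ 0.5  0.3 -0.3] gap -0.0 q [0.18 0.39 1.65 0.   1.1  0.91]
shift cm [0.35 0.25 1.41] turn [ 0.2 -0.2  0.3]
```

View pics/w3.png

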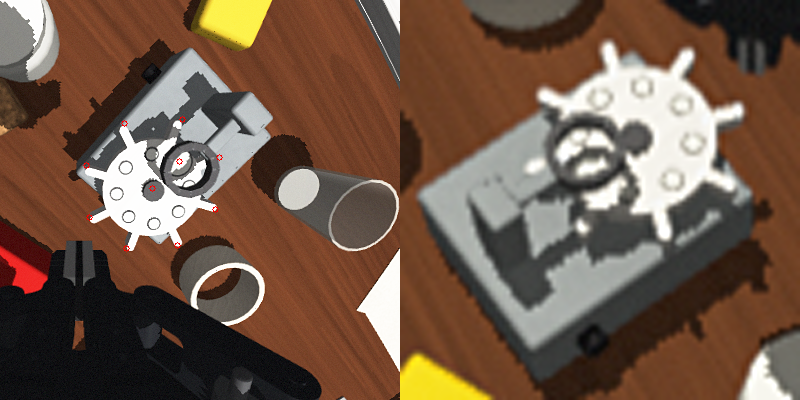

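The teeth sit on their stop marks. Every hole outside the ring is small, so the large aperture is under the ring, around (185,163). I'm handing it in.

```bash
python3 -c "
from workcell import workorder
print(workorder.sign_off())"
```

```text
the job is handed in; nothing more can be done
None
```

I flicked the filter wheel two clicks clockwise, so the large aperture now sits under the eyepiece ring; the arm is clear of everything, nothing else was touched, and the job was handed in at about 5 s.

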